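Square up a shelf upright

ROBOT

A 6-joint arm with a two-finger parallel gripper is mounted at the origin on the work surface. World frame = base frame: x ahead of the robot, y to its left, z up, the work surface at z = 0. Lengths are in m, angles in degrees, forces in N, time in s.
With the tool pointing down it reaches from about 0.375 to 0.9 m from the base axis. Payload 3.1 kg.
Tool frame: the origin (TCP) lies on the centre line of the jaws, within the pads' length; the fingertips stand 8 mm ahead of it and the grasp point (between the pads) lies 11 mm behind it (bot.tip_extent is the distance from the TCP to the fingertips, in m); z points along the fingers, y is the line along which they close (so a half turn about z gives the same grasp; the last joint's range is limited). The gripper opens to 87 mm and grips with 3 to 60 N. Pads are 19 mm wide; open, the fingers measure 117 mm over their backs; the gripper's body (75 mm by 190 mm) begins 51 mm behind the grasp point.
Start: joints at [-82.191, 30.224, 82.088, -0, 67.689, -10.227], TCP at [0.194, -0.594, 0.231] pointing down, gripper open.
Joint ranges: [-176.69, 176.69], [-43.24, 126.21], [12.49, 139.97], [-82, 262], [0, 151.66], [-163.58, 163.58]. Speed limits (degrees/s): [159.86, 159.86, 180, 180, 180, 180].

INTERFACE

Orientations are given as a 3x3 rotation matrix whose columns are the frame's x, y, z axes.
In Python, from rig import bot, vision, workorder gives the robot as it stands.
- The arm moves only by the shell command python3 -m handwheel 'ROWS'. ROWS is JSON, a list of rows, each an object with "delta_rot": the turn, a rotation vector about the tool's x, y, z in rad, a list of three; "xyz": the shift along the tool's x, y, z in mm, a list of three; "hand": the closure, from -1 (fully open) to 1 (shut). A call has exactly 5 rows; each row is the pose to reach, as a shift and turn from the pose commanded when the call began, along the tool's axes at that moment; what a row does not reach only later rows make up. A row lasts 1/8 s, in which the tool goes at most 62.5 mm and 10.7 degrees, less where a joint would pass 70% of its speed; a pose out of reach is approached as far as the arm can. A call with a gripper value outside its range is refused whole. The fingers move at their own pace and stop on an object; the grip force is fixed at half the most. Time passes only in rows, so rows that repeat a pose let the fingers close, or fill a call up. It gives the time, the measured TCP pose, the force, the opening and the grip force at its end, in the units of the state.
- bot.read_state(): the state, without advancing time (a new reading comes with each control period).
- vision.capture(name): name is "side" or "top"; returns the picture (384x512x3 uint8, red, green, blue); there is no depth.
- vision.camera_model(name): a dict with "camera_matrix" (3x3 intrinsics, pixels), "camera_from_world" (4x4, takes a point from world to camera coordinates). Camera axes: x right, y up, looking along -z (the intrinsics and any distortion apply to the point x, -y, -z); pixel columns grow to the right and rows downward; lengths in m; the calibration is good to about 2 mm. A picture is of the moment at which its call begins. camera_model takes no time and is no camera call.
- workorder.hand_in(): hands the job in; it is judged then, once.
The state is a dict: "time_s": time; "joint_positions": joint angles; "qvel": joint speeds; "tau": joint torques, N m; "position": TCP position; "tcp_rot": TCP orientation; "force": force on the tool from outside, world axes, zero at the start; "moment": the same for the moment, N m; "opening": opening from 0.0 (shut) to 1.0 (fully open); "grasp_force": force on a finger pad.
Only numpy, scipy, OpenCV 4.12 (cv2) and the standard library are available. Lean on these libraries where they do the work, as an engineer would, in place of code of your own. Each camera call takes 0.05 s, during which the arm holds its last target. There are 200 camera calls.

TASK

The upright of the aluminium shelf frame on the bench is only finger-tight and leans to one side along its base rail. Take the engineer's square from the rubber mat, set its stock on the rail's top in the corner towards which the upright leans, and push the square alone (no fingers or arm on the upright) down and into that corner, firmly but without forcing (about 10 N each way), until stock and blade sit flush on rail and upright with no gap; hold it there a moment. Leave the upright true and stand the square back up on its mat, and disturb nothing else on the bench.

Things in the scene. Friction and masses are not known exactly. Their poses are not given: they have to be found in the camera images.
- frame: The fixed shelf frame, bolted to the bench by small angle feet (38 mm high at most, up to 52 mm from the rail's centre line). Origin on the bench under the middle of the rail; y runs along the rail, x across it, z up.
- rail: Base rail of the frame: slotted aluminium profile 40 x 40 mm, 340 mm long, same origin and axes as the frame (y along it, ends at y = -170 and +170 mm); its top face is 40 mm above the bench. T-shaped steel joining plates 4 mm thick lie on both of its long sides.
- lean (a joint): Lean of the upright, rad: 0 = square to the rail, positive = top towards the rail's +y end; starts within 0.12 either way, can reach 0.16. It turns on a bolt along the rail's x, 64 mm above the bench at mid rail. Held by friction (0.3 N m, 1.7 N at 180 mm above the bolt), it stays where left; no detent at 0. Once the square is flush, more push only loads the bolts, which take 25 N.
- post: The upright: slotted aluminium profile 40 x 40 mm, 240 mm long, standing at the middle of the rail. Origin at its pivot bolt, z along the upright, y along the rail when square; its two working faces lie 20 mm either side of the origin in its y. It reaches from 20.5 mm below the bolt (3.5 mm above the rail) to 222 mm above the bolt (286 mm above the bench).
- post_top (a point): Centre of the top end of the upright.
- square: Engineer's square, 0.33 kg: a plain aluminium stock 130 mm long (its y), 24 mm thick (x), 30 mm high (z) with a steel blade 4 mm thick and 28 mm wide rising from its +y end to 200 mm above the stock's underside (the blade's outer edge is flush with the stock's +y end face). Origin at the middle of the stock's underside; it stands upright on its own on the stock.
- square_heel (a point): The square's outer corner: bottom of the stock at its +y end (65 mm from the origin), in the middle of the thickness.
- square_grip (a point): Good place to hold the stock, across its 24 mm thickness: 85 mm from the blade's outer edge, 15 mm above the stock's underside; clear of the blade.
- mat: Light grey rubber mat on the bench, 220 mm (x) x 160 mm (y), 3 mm thick, where the square stands; origin at the middle of its underside.
- bolt_tray: Blue parts tray, fixed, 200 mm (x) x 150 mm (y), 42 mm high; origin at the middle of its underside. It lies on the other side of the frame from the mat.
- hex_key: Bystander: T-handled hex key lying flat, 130 mm long, 22 mm high; origin on the bench at its middle.
- corner_bracket: Bystander: loose aluminium corner bracket, 40 mm, 40 mm high; origin under its middle.
- offcut: Bystander: short offcut of profile, 110 x 40 x 40 mm; origin under its middle.
- erlenmeyer: Bystander: conical flask, 155 mm high, 104 mm wide; origin under its middle.
- measuring_cylinder: Bystander: measuring cylinder with a blue foot, 218 mm high; origin under its middle.
- wash_bottle: Bystander: wash bottle, 195 mm high; origin under its middle.
- dish: Bystander: glass dish, 90 mm across, 40 mm high; origin under its middle.
Things that resemble listed ones, but are neither listed nor needed, are in the scene too. What is shaped like the square but pink or turquoise is not meant.

How it is judged:
By the outcome, as a careful person would: the job done as asked, in the order asked, and still so for the second after the job is handed in, with the robot touching nothing.
It also fails if it takes over 72 s, if anything falls off the work surface, if the arm or the gripper's body presses on something with over 40 N, if the wrist force passes 120 N, or if a joint passes its speed limit or range.

## Working session

There is one attempt and no reset: what is moved stays moved. The work goes in short steps, Python scripts to look and compute and a shell command to move; the robot and the scene stay as the last step left them, time stands still between calls to the robot, and variables do not carry over. Pictures are saved under pics/ and viewed, at most 10 in all, crops included, and the job is handed in when it is done.

```bash
mkdir -p pics
python3 - <<'E'
from rig import bot, vision
import cv2,numpy as np
for n in("side","top"):
    im=vision.capture(n); cv2.imwrite(f"pics/{n}0.png",cv2.resize(im[:,:,::-1],(800,600),interpolation=cv2.INTER_CUBIC)); np.save(f"pics/{n}0.npy",im)
    m=vision.camera_model(n); print(m)
print(bot.read_state())
E
```

```text
{'camera_matrix': array([[407.91536344,   0.        , 256.46097406],
       [  0.        , 407.91536344, 195.13711819],
       [  0.        ,   0.        ,   1.        ]]), 'camera_from_world': array([[-9.85011631e-01, -1.72482752e-01, -1.33641780e-03,
         4.72605898e-01],
       [ 1.21086990e-01, -6.96977906e-01,  7.06795402e-01,
        -2.66035245e-01],
       [-1.22841470e-01,  6.96039869e-01,  7.07416761e-01,
        -1.39114834e+00],
       [ 0.00000000e+00,  0.00000000e+00,  0.00000000e+00,
         1.00000000e+00]])}
{'camera_matrix': array([[407.36327296,   0.        , 244.02554317],
       [  0.        , 407.36327296, 193.32474139],
       [  0.        ,   0.        ,   1.        ]]), 'camera_from_world': array([[ 0.02398067, -0.99968451,  0.00747041, -0.1297012 ],
       [ 0.99346687,  0.02466416,  0.11142377, -0.55146082],
       [-0.11157287,  0.00474959,  0.9937449 , -1.35190541],
       [ 0.        ,  0.        ,  0.        ,  1.        ]])}
{'time_s': 0.1, 'joint_positions': array([-8.21902468e+01,  3.02741970e+01,  8.21498653e+01, -1.29638998e-03,
        6.76885212e+01, -1.02260529e+01]), 'qvel': array([-0.08190759, -0.12032577, -0.16651311, -0.00581603, -0.02427099,
       -0.02956146]), 'tau': array([ 2.05399165e-04, -4.40984774e+01, -1.77151698e+01,  6.34193374e-02,
        5.33858815e-02, -4.93535845e-05]), 'position': array([ 0.19345244, -0.59362552,  0.22965893]), 'tcp_rot': array([[ 9.50860597e-01,  3.09619190e-01, -2.87743920e-04],
       [ 3.09619149e-01, -9.50858666e-01,  1.94388051e-03],
       [ 3.28258908e-04, -1.93745041e-03, -9.99998069e-01]]), 'force': array([-0.16639995, -0.17169308, -0.21745444]), 'moment': array([-0.0428648 , -0.04692515,  0.0054782 ]), 'grasp_force': 0.0, 'opening': 1.002294053804378}
```

View pics/side0.png

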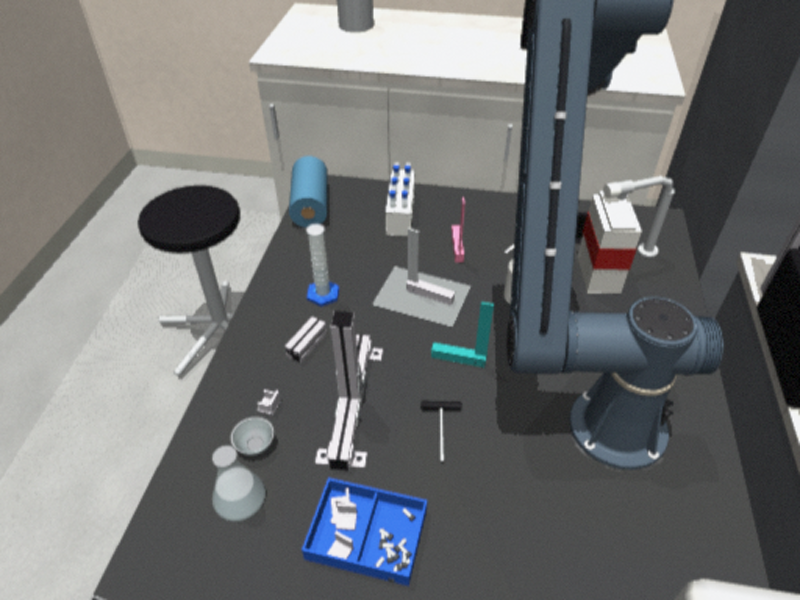

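View pics/top0.png

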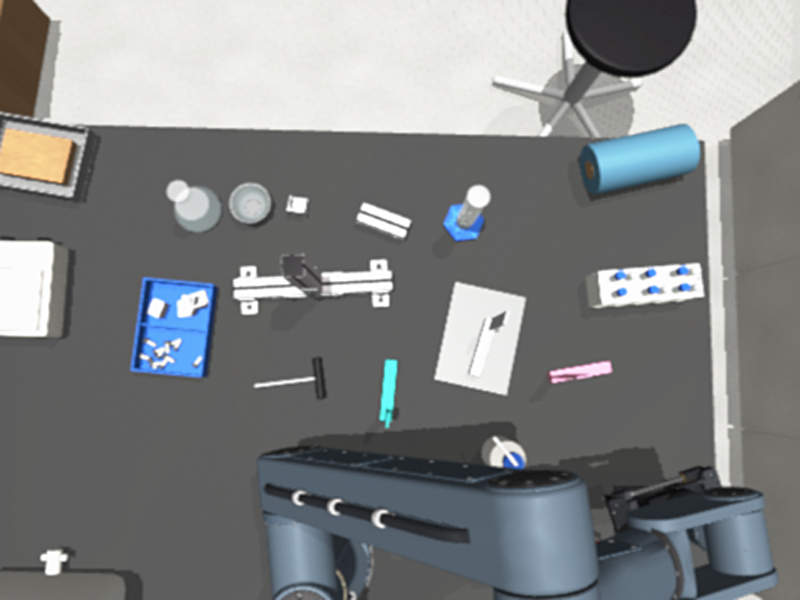

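The side view shows the frame at about (350,390) with the upright's top at (343,320). The square stands on the grey mat at about (425,285), with decoys in pink and turquoise. In the top view the rail runs from (235,288) to (392,282), the upright's top is at (293,265), and the square's stock runs from (475,370) to (500,320). I'll zoom in on all four areas to measure.

```bash
cat > h.py <<'E'
import numpy as np,cv2
from rig import bot,vision
def ray(n,p):
    m=vision.camera_model(n);K=m["camera_matrix"];T=m["camera_from_world"]
    d=np.linalg.inv(K)@[p[0],p[1],1];d=T[:3,:3].T@(d*[1,-1,-1]);return -T[:3,:3].T@T[:3,3],d
def onz(n,p,z):
    c,d=ray(n,p);return c+d*(z-c[2])/d[2]
def tri(ps,pt):
    (a,u),(b,v)=ray("side",ps),ray("top",pt)
    s=np.linalg.lstsq(np.c_[u,-v],b-a,rcond=None)[0];P,Q=a+s[0]*u,b+s[1]*v
    return (P+Q)/2,np.linalg.norm(P-Q)
def proj(n,X):
    m=vision.camera_model(n);q=m["camera_from_world"]@np.r_[X,1];q=m["camera_matrix"]@(q[:3]*[1,-1,-1]);return q[:2]/q[2]
E
python3 - <<'E'
from h import *
t=np.load("pics/top0.npy");s=np.load("pics/side0.npy")
def crop(im,x,y,w,h):  # 4x
    c=cv2.resize(im[y:y+h,x:x+w],(400,300),interpolation=cv2.INTER_CUBIC);return c
a=crop(t,146,155,112,84);b=crop(t,270,175,100,75);c=crop(s,195,195,140,105)
d=crop(s,236,140,72,54)
cv2.imwrite("pics/comp0.png",np.vstack([np.hstack([a,b]),np.hstack([c,d])])[:,:,::-1])
print("nadir",[ray(n,(256,192))[0].round(3) for n in("top","side")])
E
```

```text
nadir [array([ 0.4  , -0.11 ,  1.406]), array([0.327, 0.864, 1.173])]
```

View pics/comp0.png

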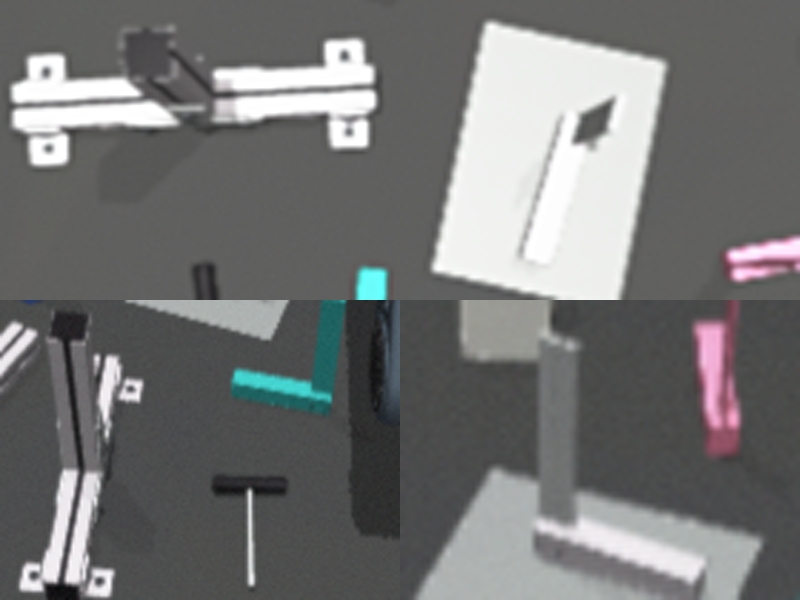

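Run:
```python
from h import *
A=lambda x,y:(146+x*.28-.36,155+y*.28-.36)
B=lambda x,y:(270+x/4-.38,175+y/4-.38)
C=lambda x,y:(195+x*.35-.33,195+y*.35-.33)
D=lambda x,y:(236+x*.18-.41,140+y*.18-.41)
np.set_printoptions(precision=4,suppress=True)
l=onz("top",A(12,105),.04);r=onz("top",A(375,90),.04)
print("rail ends",l,r,np.linalg.norm(l-r),"mid",(l+r)/2)
T,e=tri(C(69,26),A(148,53));print("posttop",T,e)
u=(l-r)/np.linalg.norm(l-r);m=(l+r)/2;print("u",u,"top along",(T-m)@u,"lean",np.arcsin((T-m)@u/.222))
print("mat",[onz("top",B(*p),.003) for p in((88,22),(267,60),(220,300),(32,270))])
n1,n2=onz("top",B(120,257),.033),onz("top",B(150,265),.033)
f1=onz("top",B(164,107),.033)
print("stock near corners",n1,n2,"far",f1,"len",np.linalg.norm(f1-n1),np.linalg.norm(n1-n2))
print("side stock far/near top", onz("side",D(135,218),.033),onz("side",D(303,260),.033),onz("side",D(305,278),.033))
print("blade top",tri(D(160,40),B(207,110)))
```

```text
rail ends [0.5771 0.2054 0.04  ] [ 0.6    -0.1375  0.04  ] 0.3436050704144583 mid [0.5885 0.034  0.04  ]
posttop [0.588  0.0452 0.2836] 0.002194286849242611
u [-0.0667  0.9978  0.    ] top along 0.011206384282645258 lean 0.0505006712034093
mat [array([ 0.608 , -0.2809,  0.003 ]), array([ 0.5786, -0.4368,  0.003 ]), array([ 0.3709, -0.3963,  0.003 ]), array([ 0.3925, -0.2353,  0.003 ])]
stock near corners [ 0.4053 -0.3062  0.033 ] [ 0.3992 -0.3314  0.033 ] far [ 0.5325 -0.3424  0.033 ] len 0.13221690160191063 0.025930327166939517
side stock far/near top [ 0.5272 -0.3529  0.033 ] [ 0.3995 -0.3295  0.033 ] [ 0.3959 -0.3111  0.033 ]
blade top (array([ 0.5117, -0.3446,  0.2086]), np.float64(0.0047204606768102885))
```

Run:
```python
from h import *
np.set_printoptions(precision=3,suppress=True)
k=1.5625
for n,p,z in(("flask",(200,212),.05),("dish",(250,204),.03),("cyl foot",(463,223),.01),("wash",(505,455),.15),("turq near",(388,420),.1),("turq far",(390,362),.03),("pink",(560,376),.1),("key",(318,380),.02)):
    print(n,onz("top",(p[0]/k,p[1]/k),z))
# independent check of lean: side-view post face bottom / top edges, post outline
print("face bottom (side)",onz("side",(195+80*.35,195+171*.35),.0435))
print("face top edge (side)",onz("side",(195+66*.35,195+40*.35),.286))
R=bot.read_state()["tcp_rot"];p=bot.read_state()["position"]
print(R.T@(np.array([.445,-.331,.30])-p)*1000)
```

```text
flask [0.74  0.283 0.05 ]
dish [0.765 0.179 0.03 ]
cyl foot [ 0.74  -0.295  0.01 ]
wash [ 0.249 -0.362  0.15 ]
turq near [ 0.307 -0.135  0.1  ]
turq far [ 0.425 -0.138  0.03 ]
pink [ 0.404 -0.484  0.1  ]
key [0.383 0.016 0.02 ]
face bottom (side) [0.586 0.057 0.044]
face top edge (side) [0.583 0.069 0.286]
[ 320.524 -171.972  -69.903]
```

```bash
cat > go.py <<'E'
import sys
from h import *
# goal: x y z yaw(deg): print remaining shift (tool axes, mm) and z-turn (rad)
g=[float(a) for a in sys.argv[1:5]]
s=bot.read_state();R=s["tcp_rot"];np.set_printoptions(precision=3,suppress=True)
yaw=np.degrees(np.arctan2(R[1,0],R[0,0]))
print("t",s["time_s"],"pos",s["position"],"yaw",yaw,"z",R[:,2],"j",s["joint_positions"].round(0),"F",s["force"],"open",s["opening"])
print("shift mm",R.T@(np.array(g[:3])-s["position"])*1000,"rz",-np.radians((g[3]-yaw+180)%360-180))
E
python3 -m handwheel '[{"delta_rot":[0,0,-0.18],"xyz":[0,0,-60],"hand":-1},{"delta_rot":[0,0,-0.36],"xyz":[55,-30,-70],"hand":-1},{"delta_rot":[0,0,-0.54],"xyz":[110,-60,-70],"hand":-1},{"delta_rot":[0,0,-0.72],"xyz":[165,-88,-70],"hand":-1},{"delta_rot":[0,0,-0.9],"xyz":[213,-115,-70],"hand":-1}]'; python3 go.py .445 -.331 .3 164.1
```

```text
time_s: 0.72
position: [0.3616, -0.417, 0.3003]
tcp_rot: [[0.343, 0.939, -0.0], [0.939, -0.343, 0.001], [0.001, -0.0, -1.0]]
force: [0.7, -0.9, -0.2]
opening: 0.997
grasp_force: 0.0
t 0.725 pos [ 0.362 -0.417  0.3  ] yaw 69.95357534586579 z [-0.     0.001 -1.   ] j [-61.  20.  88.   0.  72. -41.] F [ 0.716 -0.914 -0.248] open 0.9967654317443427
shift mm [109.355  48.853   0.329] rz -1.6431650891954053
```

```bash
python3 -m handwheel '[{"delta_rot":[0,0,-0.18],"xyz":[36,16,0],"hand":-1},{"delta_rot":[0,0,-0.36],"xyz":[72,32,0],"hand":-1},{"delta_rot":[0,0,-0.54],"xyz":[109,49,0],"hand":-1},{"delta_rot":[0,0,-0.72],"xyz":[109,49,0],"hand":-1},{"delta_rot":[0,0,-0.9],"xyz":[109,49,0],"hand":-1}]' >/dev/null; python3 -m handwheel '[{"delta_rot":[0,0,-0.18],"xyz":[0,0,0],"hand":-1},{"delta_rot":[0,0,-0.36],"xyz":[0,0,0],"hand":-1},{"delta_rot":[0,0,-0.54],"xyz":[0,0,0],"hand":-1},{"delta_rot":[0,0,-0.72],"xyz":[0,0,0],"hand":-1},{"delta_rot":[0,0,-0.743],"xyz":[0,0,0],"hand":-1}]'>/dev/null; python3 go.py .445 -.331 .1 164.1
python3 - <<'E'
from h import *
t=vision.capture("top");s=vision.capture("side")
f=lambda im,x,y:cv2.resize(im[y:y+100,x:x+133],(400,300),interpolation=cv2.INTER_CUBIC)
cv2.imwrite("pics/b.png",np.hstack([f(t,250,165),f(s,210,130)])[:,:,::-1])
E
```

```text
t 1.975 pos [ 0.444 -0.334  0.3  ] yaw 163.6877707289084 z [-0.001  0.001 -1.   ] j [ -48.   20.   87.    0.   72. -122.] F [-0.438  0.572  0.161] open 0.996981791125016
shift mm [ -0.242   2.638 200.133] rz -0.007194758053644773
```

View pics/b.png

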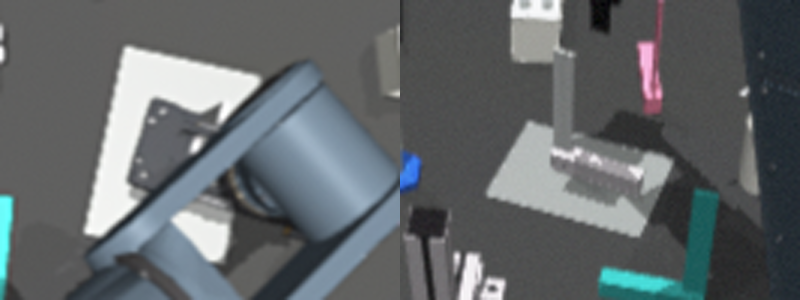

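The gripper hangs over the square: stock under the palm in the left view, and the stock and blade at about (590,150) undisturbed in the right view. Next is the descent.

```bash
python3 -m handwheel '[{"delta_rot":[0,0,0],"xyz":[0,3,60],"hand":-1},{"delta_rot":[0,0,0],"xyz":[0,3,120],"hand":-1},{"delta_rot":[0,0,0],"xyz":[0,3,180],"hand":-1},{"delta_rot":[0,0,0],"xyz":[0,3,225],"hand":-1},{"delta_rot":[0,0,0],"xyz":[0,3,245],"hand":-1}]' ; python3 go.py .445 -.331 .017 164.1
```

```text
time_s: 2.7
position: [0.444, -0.3297, 0.0526]
tcp_rot: [[-0.959, 0.282, -0.003], [0.282, 0.959, 0.004], [0.004, 0.003, -1.0]]
force: [-0.4, 0.1, 0.1]
opening: 0.998
grasp_force: 0.0
t 2.7 pos [ 0.444 -0.33   0.053] yaw 163.59983006454908 z [-0.003  0.004 -1.   ] j [ -48.   40.  100.    0.   40. -122.] F [-0.401  0.075  0.092] open 0.9984828026681108
shift mm [-1.484 -1.046 35.572] rz -0.008729612193105937
```

```bash
python3 -m handwheel '[{"delta_rot":[0,0,0],"xyz":[0,0,15],"hand":-1},{"delta_rot":[0,0,0],"xyz":[0,0,28],"hand":-1},{"delta_rot":[0,0,0],"xyz":[0,0,36],"hand":-1},{"delta_rot":[0,0,0],"xyz":[0,0,36],"hand":-1},{"delta_rot":[0,0,0],"xyz":[0,0,36],"hand":-1}]' ; python3 -m handwheel '[{"delta_rot":[0,0,0],"xyz":[0,0,0],"hand":0},{"delta_rot":[0,0,0],"xyz":[0,0,0],"hand":0.3},{"delta_rot":[0,0,0],"xyz":[0,0,0],"hand":0.45},{"delta_rot":[0,0,0],"xyz":[0,0,0],"hand":1},{"delta_rot":[0,0,0],"xyz":[0,0,0],"hand":1}]'
```

```text
time_s: 3.32
position: [0.4456, -0.3313, 0.0202]
tcp_rot: [[-0.96, 0.28, 0.001], [0.28, 0.96, -0.001], [-0.001, -0.001, -1.0]]
force: [-0.4, 0.0, 0.9]
opening: 1.0
grasp_force: 0.0
time_s: 3.95
position: [0.4452, -0.331, 0.0195]
tcp_rot: [[-0.96, 0.28, -0.0], [0.28, 0.96, 0.0], [0.0, 0.0, -1.0]]
force: [-0.4, -0.5, 0.6]
opening: 0.518
grasp_force: 0.0
```

```bash
for i in 1 2; do python3 -m handwheel '[{"delta_rot":[0,0,0],"xyz":[0,0,0],"hand":1},{"delta_rot":[0,0,0],"xyz":[0,0,0],"hand":1},{"delta_rot":[0,0,0],"xyz":[0,0,0],"hand":1},{"delta_rot":[0,0,0],"xyz":[0,0,0],"hand":1},{"delta_rot":[0,0,0],"xyz":[0,0,0],"hand":1}]' ;done; python3 go.py .445 -.331 .25 164.1
```

```text
time_s: 4.58
position: [0.4452, -0.3311, 0.0195]
tcp_rot: [[-0.96, 0.28, 0.0], [0.28, 0.96, -0.0], [-0.0, -0.0, -1.0]]
force: [0.4, -0.6, 0.2]
opening: 0.273
grasp_force: 29.9
time_s: 5.2
position: [0.4452, -0.331, 0.0195]
tcp_rot: [[-0.96, 0.28, 0.0], [0.28, 0.96, -0.0], [-0.0, -0.0, -1.0]]
force: [-0.3, -0.1, -1.8]
opening: 0.278
grasp_force: 29.9
t 5.2 pos [ 0.445 -0.331  0.02 ] yaw 163.73647818739826 z [ 0. -0. -1.] j [ -48.   44.  100.   -0.   36. -122.] F [-0.319 -0.119 -1.794] open 0.27811177698003003
shift mm [   0.221   -0.037 -230.488] rz -0.006344652532718039
```

```bash
python3 -m handwheel '[{"delta_rot":[0,0,0],"xyz":[0,0,-15],"hand":1},{"delta_rot":[0,0,0],"xyz":[0,0,-60],"hand":1},{"delta_rot":[0,0,0],"xyz":[0,0,-120],"hand":1},{"delta_rot":[0,0,0],"xyz":[0,0,-180],"hand":1},{"delta_rot":[0,0,0],"xyz":[0,0,-232],"hand":1}]';  python3 -m handwheel '[{"delta_rot":[0,0,0.06],"xyz":[10,28,0],"hand":1},{"delta_rot":[0,0,0.2],"xyz":[25,72,0],"hand":1},{"delta_rot":[0,0,0.34],"xyz":[45,130,0],"hand":1},{"delta_rot":[0,0,0.48],"xyz":[64,185,0],"hand":1},{"delta_rot":[0,0,0.61],"xyz":[82,237,0],"hand":1}]'; python3 go.py .42 .17 .25 93.8
```

```text
time_s: 5.82
position: [0.4446, -0.33, 0.2543]
tcp_rot: [[-0.96, 0.28, 0.0], [0.28, 0.96, 0.0], [-0.0, 0.0, -1.0]]
force: [0.5, -0.7, -3.7]
opening: 0.275
grasp_force: 30.0
time_s: 6.45
position: [0.4313, -0.0779, 0.2519]
tcp_rot: [[-0.623, 0.782, -0.001], [0.782, 0.623, 0.001], [0.001, 0.0, -1.0]]
force: [1.7, 0.2, -3.3]
opening: 0.268
grasp_force: 30.0
t 6.45 pos [ 0.431 -0.078  0.252] yaw 128.52179529669834 z [-0.001  0.001 -1.   ] j [-25.  14. 106.   0.  60. -63.] F [ 1.723  0.202 -3.29 ] open 0.2680879598439514
shift mm [200.977 145.538   2.222] rz 0.6060096501308678
```

```bash
python3 -m handwheel '[{"delta_rot":[0,0,0.12],"xyz":[40,29,0],"hand":1},{"delta_rot":[0,0,0.25],"xyz":[85,62,0],"hand":1},{"delta_rot":[0,0,0.38],"xyz":[130,94,0],"hand":1},{"delta_rot":[0,0,0.5],"xyz":[170,123,0],"hand":1},{"delta_rot":[0,0,0.606],"xyz":[201,145,0],"hand":1}]'; python3 go.py .5788 .1787 .25 93.8
```

```text
time_s: 7.08
position: [0.4183, 0.1691, 0.252]
tcp_rot: [[-0.069, 0.998, -0.001], [0.998, 0.069, 0.001], [0.001, -0.001, -1.0]]
force: [1.3, -0.4, -3.0]
opening: 0.276
grasp_force: 30.0
t 7.075 pos [0.418 0.169 0.252] yaw 93.94520737579387 z [-0.001  0.001 -1.   ] j [  8.  15. 104.   0.  60.   4.] F [ 1.28  -0.42  -2.959] open 0.2755681761764277
shift mm [ -1.485 160.8     1.896] rz 0.0025343468057835586
```

```bash
python3 -m handwheel '[{"delta_rot":[0,0,0],"xyz":[0,35,0],"hand":1},{"delta_rot":[0,0,0],"xyz":[0,80,0],"hand":1},{"delta_rot":[0,0,0],"xyz":[0,130,0],"hand":1},{"delta_rot":[0,0,0],"xyz":[-1,161,0],"hand":1},{"delta_rot":[0,0,0],"xyz":[-1,161,40],"hand":1}]'; python3 -m handwheel '[{"delta_rot":[0,0,0],"xyz":[0,0,50],"hand":1},{"delta_rot":[0,0,0],"xyz":[0,0,90],"hand":1},{"delta_rot":[0,0,0],"xyz":[0,0,120],"hand":1},{"delta_rot":[0,0,0],"xyz":[0,0,135],"hand":1},{"delta_rot":[0,0,0],"xyz":[0,0,135],"hand":1}]'; python3 go.py .5788 .1787 .065 93.8
python3 - <<'E'
from h import *
t=vision.capture("top");s=vision.capture("side");np.save("pics/t1.npy",t);np.save("pics/s1.npy",s)
f=lambda im,x,y:cv2.resize(im[y:y+120,x:x+80],(400,600),interpolation=cv2.INTER_CUBIC)
cv2.imwrite("pics/c.png",np.hstack([f(t,140,120),f(s,190,180)])[:,:,::-1])
E
```

```text
time_s: 7.7
position: [0.5857, 0.1779, 0.2146]
tcp_rot: [[-0.07, 0.997, 0.011], [0.998, 0.07, 0.002], [0.001, 0.011, -1.0]]
force: [-0.7, 0.3, -3.7]
opening: 0.274
grasp_force: 30.0
time_s: 8.32
position: [0.5798, 0.1775, 0.0761]
tcp_rot: [[-0.071, 0.997, -0.002], [0.997, 0.071, -0.0], [0.0, -0.002, -1.0]]
force: [1.0, -0.3, -3.3]
opening: 0.272
grasp_force: 30.0
t 8.325 pos [0.58  0.177 0.076] yaw 94.07116187370929 z [-0.002 -0.    -1.   ] j [ 6. 41. 92.  0. 48.  2.] F [ 0.954 -0.293 -3.309] open 0.27248632101659065
shift mm [ 1.303 -0.867 11.066] rz 0.004732667502103896
```

View pics/c.png

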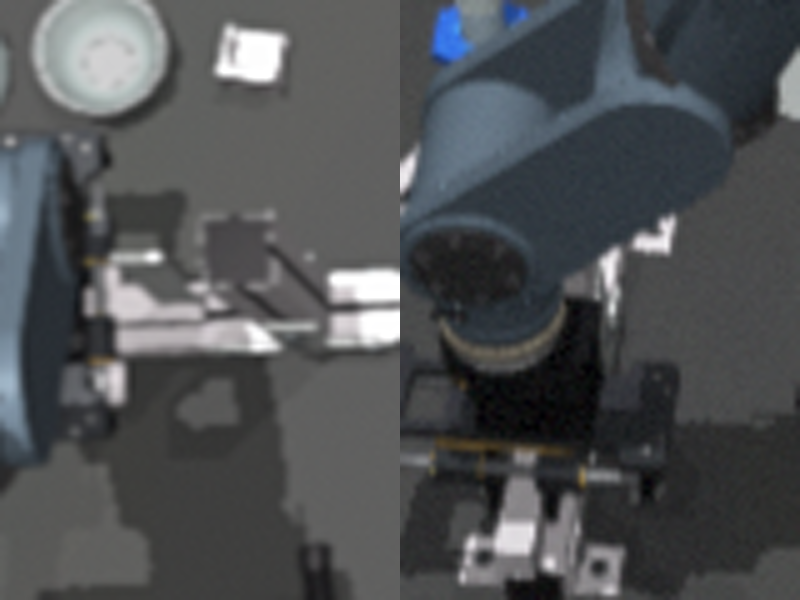

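Top view (left half): the blade edge is at about (135,257), the leaning upright's top at (240,250). Side view: the stock's end sits over the rail end at (520,540), perhaps a bit left (+x). I'll check by projection.

Run:
```python
from h import *
np.set_printoptions(precision=0,suppress=True)
u=np.array([-.0667,.9978,0]);v=np.array([.9978,.0667,0]);m=np.array([.5885,.034,0])
S=lambda X:(proj("side",X)-[190,180])*5+[402.5,2.5]
Tp=lambda X:(proj("top",X)-[140,120])*5+[2.5,2.5]
for a in(-.02,.02):
  for z in(0.003,.04):print("rail end x%+.2f z%.3f"%(a,z),S(m+u*.17+v*a+[0,0,z]))
g=np.array([.5798,.1775,0])
for a in(-.012,.012):
  for z in(.0596,.0896):print("stock end",a,z,S(g+u*.045+v*a+[0,0,z]))
for a in(-.002,.002):print("blade top heel",Tp(g-u*.085+v*a+[0,0,.2596]),"blade top inner",Tp(g-u*.057+v*a+[0,0,.2596]))
for a in(-.02,.02):print("rail top at s=60",Tp(m+u*.06+v*a+[0,0,.04]))
print("stock top/bottom edge at heel",[Tp(g-u*.085+v*a+[0,0,z]) for a in(-.012,.012) for z in (.0596,.0896)])
```

```text
rail end x-0.02 z0.003 [563. 601.]
rail end x-0.02 z0.040 [559. 570.]
rail end x+0.02 z0.003 [502. 595.]
rail end x+0.02 z0.040 [497. 564.]
stock end -0.012 0.0596 [538. 578.]
stock end -0.012 0.0896 [534. 552.]
stock end 0.012 0.0596 [500. 575.]
stock end 0.012 0.0896 [496. 548.]
blade top heel [160. 265.] blade top inner [111. 267.]
blade top heel [160. 258.] blade top inner [111. 260.]
rail top at s=60 [214. 345.]
rail top at s=60 [212. 287.]
stock top/bottom edge at heel [array([211., 328.]), array([205., 322.]), array([210., 293.]), array([204., 286.])]
```

```bash
python3 -m handwheel '[{"delta_rot":[0,0,0],"xyz":[-10,-2,8],"hand":1},{"delta_rot":[0,0,0],"xyz":[-15,-3,15],"hand":1},{"delta_rot":[0,0,0],"xyz":[-15,-3,18],"hand":1},{"delta_rot":[0,0,0],"xyz":[-15,-3,19],"hand":1},{"delta_rot":[0,0,0],"xyz":[-15,-3,19],"hand":1}]'; python3 -m handwheel '[{"delta_rot":[0,0,0],"xyz":[0,0,0.5],"hand":1},{"delta_rot":[0,0,0],"xyz":[0,0,1],"hand":1},{"delta_rot":[0,0,0],"xyz":[0,0,1],"hand":1},{"delta_rot":[0,0,0],"xyz":[0,0,1],"hand":1},{"delta_rot":[0,0,0],"xyz":[0,0,1],"hand":1}]'
```

```text
time_s: 9.05
position: [0.5788, 0.1624, 0.0575]
tcp_rot: [[-0.071, 0.997, 0.0], [0.997, 0.071, 0.0], [0.0, 0.0, -1.0]]
force: [-0.6, -0.1, -3.6]
opening: 0.27
grasp_force: 30.0
time_s: 9.68
position: [0.5789, 0.1625, 0.0568]
tcp_rot: [[-0.071, 0.997, 0.001], [0.997, 0.071, 0.0], [0.0, 0.001, -1.0]]
force: [0.3, 2.4, 0.2]
opening: 0.273
grasp_force: 30.0
```

```bash
python3 -m handwheel '[{"delta_rot":[0,0,0],"xyz":[-2,0,0.3],"hand":1},{"delta_rot":[0,0,0],"xyz":[-5,0,0.3],"hand":1},{"delta_rot":[0,0,0],"xyz":[-8,0,0.3],"hand":1},{"delta_rot":[0,0,0],"xyz":[-11,0,0.3],"hand":1},{"delta_rot":[0,0,0],"xyz":[-13,0,0.3],"hand":1}]'; python3 -m handwheel '[{"delta_rot":[0,0,0],"xyz":[-1,0,0],"hand":1},{"delta_rot":[0,0,0],"xyz":[-2,0,0],"hand":1},{"delta_rot":[0,0,0],"xyz":[-3,0,0],"hand":1},{"delta_rot":[0,0,0],"xyz":[-4,0,0],"hand":1},{"delta_rot":[0,0,0],"xyz":[-5,0,0],"hand":1}]';python3 go.py .5788 .1787 .065 93.8
```

```text
time_s: 10.3
position: [0.58, 0.1492, 0.0566]
tcp_rot: [[-0.071, 0.997, 0.001], [0.997, 0.071, 0.0], [0.0, 0.001, -1.0]]
force: [0.3, 4.9, 3.9]
opening: 0.276
grasp_force: 30.0
time_s: 10.92
position: [0.5802, 0.145, 0.0565]
tcp_rot: [[-0.071, 0.997, 0.001], [0.997, 0.071, 0.001], [0.001, 0.001, -1.0]]
force: [-0.3, 7.2, 5.3]
opening: 0.275
grasp_force: 30.0
t 10.925 pos [0.58  0.145 0.057] yaw 94.05271271688278 z [ 0.001  0.001 -1.   ] j [ 3. 42. 93.  0. 45. -1.] F [-0.319  7.239  5.293] open 0.2751712070135421
shift mm [33.739  1.027 -8.424] rz 0.004410668971265076
```

```bash
python3 -m handwheel '[{"delta_rot":[0,0,0],"xyz":[-1,0,0],"hand":1},{"delta_rot":[0,0,0],"xyz":[-2,0,0],"hand":1},{"delta_rot":[0,0,0],"xyz":[-3,0,0],"hand":1},{"delta_rot":[0,0,0],"xyz":[-4,0,0],"hand":1},{"delta_rot":[0,0,0],"xyz":[-4,0,0],"hand":1}]'
python3 - <<'E'
from h import *
t=vision.capture("top");s=vision.capture("side")
f=lambda im,x,y:cv2.resize(im[y:y+80,x:x+80],(400,400),interpolation=cv2.INTER_CUBIC)
cv2.imwrite("pics/d.png",np.hstack([f(t,150,140),f(s,190,180)])[:,:,::-1])
E
```

```text
time_s: 11.55
position: [0.5804, 0.1409, 0.0565]
tcp_rot: [[-0.071, 0.997, 0.001], [0.997, 0.071, 0.001], [0.001, 0.001, -1.0]]
force: [-0.0, 5.0, 5.0]
opening: 0.272
grasp_force: 30.0
```

View pics/d.png

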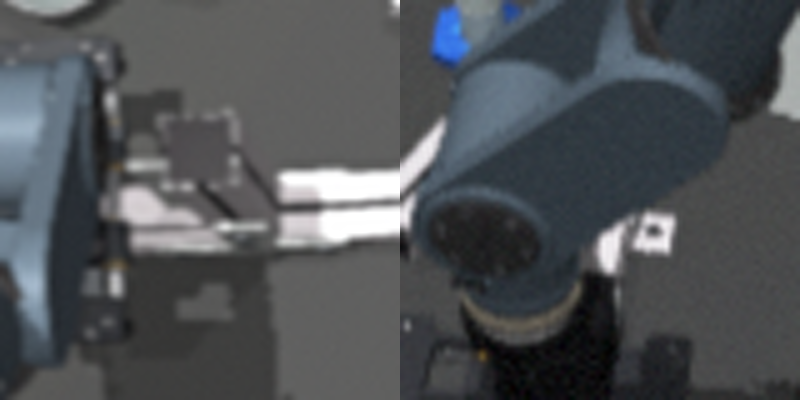

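The blade, at (145,163), meets the upright's face near (165,165) and is about central on it. I'll keep pushing gently.

```bash
python3 -m handwheel '[{"delta_rot":[0,0,0],"xyz":[-0.5,0,0],"hand":1},{"delta_rot":[0,0,0],"xyz":[-1,0,0],"hand":1},{"delta_rot":[0,0,0],"xyz":[-1.5,0,0],"hand":1},{"delta_rot":[0,0,0],"xyz":[-1.5,0,0],"hand":1},{"delta_rot":[0,0,0],"xyz":[-1.5,0,0],"hand":1}]';python3 -m handwheel '[{"delta_rot":[0,0,0],"xyz":[-0.3,0,0],"hand":1},{"delta_rot":[0,0,0],"xyz":[-0.6,0,0],"hand":1},{"delta_rot":[0,0,0],"xyz":[-1,0,0],"hand":1},{"delta_rot":[0,0,0],"xyz":[-1,0,0],"hand":1},{"delta_rot":[0,0,0],"xyz":[-1,0,0],"hand":1}]'
```

```text
time_s: 12.28
position: [0.5805, 0.1395, 0.0565]
tcp_rot: [[-0.071, 0.997, 0.001], [0.997, 0.071, 0.001], [0.001, 0.001, -1.0]]
force: [-1.0, 5.8, 5.2]
opening: 0.276
grasp_force: 30.0
time_s: 12.9
position: [0.5806, 0.1385, 0.0565]
tcp_rot: [[-0.071, 0.997, 0.001], [0.997, 0.071, 0.001], [0.001, 0.001, -1.0]]
force: [-0.4, 5.8, 5.3]
opening: 0.271
grasp_force: 30.0
```

```bash
python3 -m handwheel '[{"delta_rot":[0,0,0],"xyz":[-0.3,0,0],"hand":1},{"delta_rot":[0,0,0],"xyz":[-0.6,0,0],"hand":1},{"delta_rot":[0,0,0],"xyz":[-1,0,0],"hand":1},{"delta_rot":[0,0,0],"xyz":[-1,0,0],"hand":1},{"delta_rot":[0,0,0],"xyz":[-1,0,0],"hand":1}]';python3 -m handwheel '[{"delta_rot":[0,0,0],"xyz":[-0.3,0,0],"hand":1},{"delta_rot":[0,0,0],"xyz":[-0.6,0,0],"hand":1},{"delta_rot":[0,0,0],"xyz":[-1,0,0],"hand":1},{"delta_rot":[0,0,0],"xyz":[-1,0,0],"hand":1},{"delta_rot":[0,0,0],"xyz":[-1,0,0],"hand":1}]'
```

```text
time_s: 13.52
position: [0.5807, 0.1375, 0.0566]
tcp_rot: [[-0.071, 0.997, 0.001], [0.997, 0.071, 0.001], [0.001, 0.001, -1.0]]
force: [0.9, 5.5, 5.7]
opening: 0.268
grasp_force: 30.0
time_s: 14.15
position: [0.5807, 0.1371, 0.0565]
tcp_rot: [[-0.07, 0.998, 0.001], [0.998, 0.07, 0.002], [0.002, 0.001, -1.0]]
force: [-1.1, 6.9, 5.2]
opening: 0.272
grasp_force: 30.0
```

```bash
python3 -m handwheel '[{"delta_rot":[0,0,0],"xyz":[-0.3,0,0],"hand":1},{"delta_rot":[0,0,0],"xyz":[-0.6,0,0],"hand":1},{"delta_rot":[0,0,0],"xyz":[-1,0,0],"hand":1},{"delta_rot":[0,0,0],"xyz":[-1,0,0],"hand":1},{"delta_rot":[0,0,0],"xyz":[-1,0,0],"hand":1}]'; python3 go.py .5 .1 .05 94
```

```text
time_s: 14.78
position: [0.5807, 0.137, 0.0565]
tcp_rot: [[-0.07, 0.998, 0.001], [0.998, 0.07, 0.003], [0.003, 0.001, -1.0]]
force: [-0.1, 10.3, 4.6]
opening: 0.271
grasp_force: 30.0
t 14.775 pos [0.581 0.137 0.057] yaw 94.00974346534343 z [ 0.001  0.003 -1.   ] j [ 2. 42. 94.  0. 45. -2.] F [-0.104 10.275  4.568] open 0.27087142515077905
shift mm [-31.303 -83.059   6.374] rz 0.00017005555079687288
```

```bash
python3 -m handwheel '[{"delta_rot":[0,0,0],"xyz":[-0.2,0,0.3],"hand":1},{"delta_rot":[0,0,0],"xyz":[-0.4,0,0.5],"hand":1},{"delta_rot":[0,0,0],"xyz":[-0.4,0,0.5],"hand":1},{"delta_rot":[0,0,0],"xyz":[-0.4,0,0.5],"hand":1},{"delta_rot":[0,0,0],"xyz":[-0.4,0,0.5],"hand":1}]'; python3 go.py .5 .1 .05 94;  python3 - <<'E'
from h import *
t=vision.capture("top");s=vision.capture("side");np.save("pics/t2.npy",t);np.save("pics/s2.npy",s)
f=lambda im,x,y:cv2.resize(im[y:y+60,x:x+80],(400,300),interpolation=cv2.INTER_CUBIC)
cv2.imwrite("pics/e.png",np.hstack([f(t,150,150),f(s,190,180)])[:,:,::-1])
E
```

```text
time_s: 15.4
position: [0.5807, 0.137, 0.0565]
tcp_rot: [[-0.07, 0.998, 0.001], [0.998, 0.07, 0.004], [0.004, 0.001, -1.0]]
force: [-1.6, 12.3, 7.4]
opening: 0.271
grasp_force: 30.0
t 15.4 pos [0.581 0.137 0.057] yaw 93.99858496956696 z [ 0.001  0.004 -1.   ] j [ 2. 42. 94.  0. 45. -2.] F [-1.628 12.251  7.433] open 0.2706800437138983
shift mm [-31.319 -83.075   6.323] rz -2.4696940072419335e-05
```

View pics/e.png

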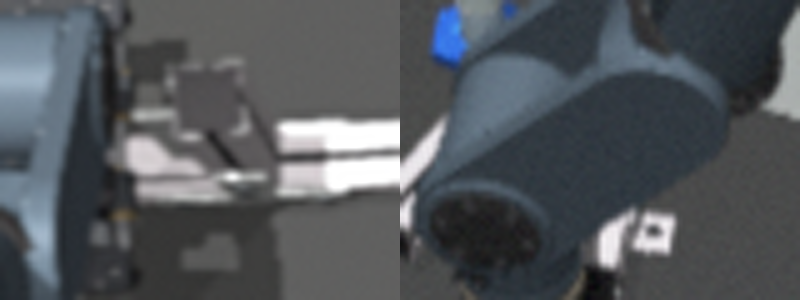

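The upright's top has moved from column 187.1 to 191.3 (about 11.6 mm), which takes out the whole lean, and the blade edge sits against its face. I'll hold, then back straight out.

```bash
python3 -m handwheel '[{"delta_rot":[0,0,0],"xyz":[0,0,0],"hand":1},{"delta_rot":[0,0,0],"xyz":[0,0,0],"hand":1},{"delta_rot":[0,0,0],"xyz":[0,0,0],"hand":1},{"delta_rot":[0,0,0],"xyz":[0,0,0],"hand":1},{"delta_rot":[0,0,0],"xyz":[0,0,0],"hand":1}]'; python3 -m handwheel '[{"delta_rot":[0,0,0],"xyz":[0,0,0],"hand":1},{"delta_rot":[0,0,0],"xyz":[0,0,0],"hand":1},{"delta_rot":[0,0,0],"xyz":[0,0,0],"hand":1},{"delta_rot":[0,0,0],"xyz":[0,0,0],"hand":1},{"delta_rot":[0,0,0],"xyz":[0,0,0],"hand":1}]'; python3 -m handwheel '[{"delta_rot":[0,0,0],"xyz":[2,0,-0.3],"hand":1},{"delta_rot":[0,0,0],"xyz":[6,0,-0.6],"hand":1},{"delta_rot":[0,0,0],"xyz":[14,0,-1],"hand":1},{"delta_rot":[0,0,0],"xyz":[25,0,-2],"hand":1},{"delta_rot":[0,0,0],"xyz":[36,0,-8],"hand":1}]'; python3 go.py .58 .18 .25 93.8
```

```text
time_s: 16.12
position: [0.5807, 0.137, 0.0565]
tcp_rot: [[-0.07, 0.998, 0.001], [0.998, 0.07, 0.004], [0.004, 0.001, -1.0]]
force: [-1.6, 12.3, 8.3]
opening: 0.271
grasp_force: 30.0
time_s: 16.75
position: [0.5807, 0.137, 0.0565]
tcp_rot: [[-0.07, 0.998, 0.001], [0.998, 0.07, 0.004], [0.004, 0.001, -1.0]]
force: [-1.3, 12.2, 7.3]
opening: 0.273
grasp_force: 30.0
time_s: 17.38
position: [0.5763, 0.1713, 0.0624]
tcp_rot: [[-0.07, 0.998, -0.004], [0.998, 0.07, 0.0], [0.001, -0.004, -1.0]]
force: [0.2, -0.0, -3.9]
opening: 0.274
grasp_force: 30.0
t 17.375 pos [0.576 0.171 0.062] yaw 94.03973753205652 z [-0.004  0.    -1.   ] j [ 6. 42. 93.  0. 46.  2.] F [ 0.172 -0.048 -3.92 ] open 0.27396740399796354
shift mm [   8.531    3.488 -187.572] rz 0.0041842092749917814
```

```bash
python3 -m handwheel '[{"delta_rot":[0,0,0],"xyz":[5,0,-20],"hand":1},{"delta_rot":[0,0,0],"xyz":[8,0,-60],"hand":1},{"delta_rot":[0,0,0],"xyz":[8,0,-110],"hand":1},{"delta_rot":[0,0,0],"xyz":[8,0,-160],"hand":1},{"delta_rot":[0,0,0],"xyz":[8,0,-190],"hand":1}]' >/dev/null; python3 -m handwheel '[{"delta_rot":[0,0,0],"xyz":[0,-30,0],"hand":1},{"delta_rot":[0,0,0],"xyz":[0,-70,0],"hand":1},{"delta_rot":[0,0,0],"xyz":[0,-115,0],"hand":1},{"delta_rot":[0,0,0],"xyz":[0,-150,0],"hand":1},{"delta_rot":[0,0,0],"xyz":[0,-158,0],"hand":1}]'; python3 go.py .4452 -.331 .25 163.74
python3 - <<'E'
from h import *
t=vision.capture("top");s=vision.capture("side");np.save("pics/t3.npy",t);np.save("pics/s3.npy",s)
f=lambda im,x,y:cv2.resize(im[y:y+84,x:x+112],(400,300),interpolation=cv2.INTER_CUBIC)
cv2.imwrite("pics/f.png",np.hstack([f(t,146,155),f(s,180,190)])[:,:,::-1])
E
```

```text
time_s: 18.62
position: [0.4159, 0.1678, 0.2532]
tcp_rot: [[-0.072, 0.997, -0.004], [0.997, 0.072, 0.0], [0.001, -0.004, -1.0]]
force: [-0.3, 1.0, -3.9]
opening: 0.269
grasp_force: 30.0
t 18.625 pos [0.416 0.168 0.253] yaw 94.1377684953895 z [-0.004  0.    -1.   ] j [  8.  15. 105.   0.  61.   3.] F [-0.274  0.962 -3.862] open 0.2686960486097145
shift mm [-499.605   -6.734    2.934] rz -1.2147881064907806
```

View pics/f.png

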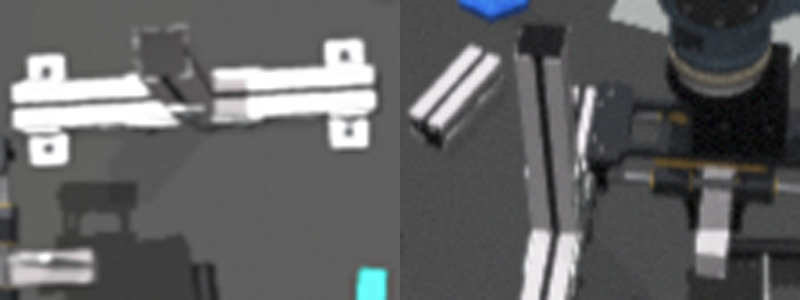

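The upright's top is now at (163,53) in the top crop, against (148,53) before; the square is clear of the frame. I'll check the lean and return along the same route.

```bash
python3 - <<'E'
from h import *
T,e=tri((180+141*.28-.36,190+41*.28-.36),(146+163*.28-.36,155+53*.28-.36));m=np.array([.5885,.034,.064]);print(T,e,"lean",((T-m)@[-.0667,.9978,0])/.222)
E
python3 -m handwheel '[{"delta_rot":[0,0,-0.1],"xyz":[-25,0,0],"hand":1},{"delta_rot":[0,0,-0.22],"xyz":[-75,-2,0],"hand":1},{"delta_rot":[0,0,-0.36],"xyz":[-130,-3,0],"hand":1},{"delta_rot":[0,0,-0.5],"xyz":[-190,-3,0],"hand":1},{"delta_rot":[0,0,-0.61],"xyz":[-250,-3,0],"hand":1}]'; python3 go.py .4452 -.331 .25 163.74
```

```text
[0.58910639 0.03363761 0.28299354] 0.0007036839804900737 lean -0.001811001469698083
time_s: 19.35
position: [0.4364, -0.0849, 0.254]
tcp_rot: [[-0.633, 0.774, 0.002], [0.774, 0.633, -0.0], [-0.002, 0.001, -1.0]]
force: [1.1, 0.1, -2.7]
opening: 0.272
grasp_force: 30.0
t 19.35 pos [ 0.436 -0.085  0.254] yaw 129.24149430479292 z [ 0.002 -0.    -1.   ] j [-25.  14. 105.   0.  60. -65.] F [ 1.13   0.125 -2.694] open 0.2715432227152888
shift mm [-196.166 -148.861    4.088] rz -0.602112511399379
```

Lean is about 0, so the upright is true. Back to the mat.

```bash
python3 -m handwheel '[{"delta_rot":[0,0,-0.12],"xyz":[-40,-30,0],"hand":1},{"delta_rot":[0,0,-0.25],"xyz":[-85,-65,0],"hand":1},{"delta_rot":[0,0,-0.38],"xyz":[-130,-100,0],"hand":1},{"delta_rot":[0,0,-0.5],"xyz":[-170,-130,0],"hand":1},{"delta_rot":[0,0,-0.602],"xyz":[-196,-149,2],"hand":1}]'; python3 -m handwheel '[{"delta_rot":[0,0,0],"xyz":[0,0,30],"hand":1},{"delta_rot":[0,0,0],"xyz":[0,0,85],"hand":1},{"delta_rot":[0,0,0],"xyz":[0,0,140],"hand":1},{"delta_rot":[0,0,0],"xyz":[0,0,180],"hand":1},{"delta_rot":[0,0,0],"xyz":[0,0,205],"hand":1}]'; python3 -m handwheel '[{"delta_rot":[0,0,0],"xyz":[0,0,0],"hand":1},{"delta_rot":[0,0,0],"xyz":[0,0,0],"hand":1},{"delta_rot":[0,0,0],"xyz":[0,0,0],"hand":1},{"delta_rot":[0,0,0],"xyz":[0,0,0],"hand":1},{"delta_rot":[0,0,0],"xyz":[0,0,0],"hand":1}]';python3 go.py .4452 -.331 .0195 163.74
```

```text
time_s: 19.98
position: [0.4434, -0.3327, 0.2515]
tcp_rot: [[-0.959, 0.282, 0.001], [0.282, 0.959, -0.002], [-0.002, -0.002, -1.0]]
force: [-0.4, -0.2, -2.4]
opening: 0.272
grasp_force: 30.0
time_s: 20.6
position: [0.4427, -0.329, 0.0437]
tcp_rot: [[-0.959, 0.284, -0.001], [0.284, 0.959, 0.002], [0.002, 0.001, -1.0]]
force: [-1.3, -0.6, -3.4]
opening: 0.275
grasp_force: 30.0
time_s: 21.22
position: [0.4426, -0.3288, 0.0475]
tcp_rot: [[-0.959, 0.284, 0.001], [0.284, 0.959, -0.001], [-0.001, -0.001, -1.0]]
force: [0.0, 0.2, -3.2]
opening: 0.274
grasp_force: 30.0
t 21.225 pos [ 0.443 -0.329  0.048] yaw 163.51384584795085 z [ 0.001 -0.001 -1.   ] j [ -48.   41.  101.    0.   39. -122.] F [ 0.007  0.24  -3.155] open 0.2742716978344393
shift mm [-3.062 -1.319 28.009] rz -0.003947134570313756
```

```bash
python3 -m handwheel '[{"delta_rot":[0,0,0],"xyz":[-3,-1,12],"hand":1},{"delta_rot":[0,0,0],"xyz":[-3,-1,20],"hand":1},{"delta_rot":[0,0,0],"xyz":[-3,-1,25],"hand":1},{"delta_rot":[0,0,0],"xyz":[-3,-1,27],"hand":1},{"delta_rot":[0,0,0],"xyz":[-3,-1,27],"hand":1}]'; python3 -m handwheel '[{"delta_rot":[0,0,0],"xyz":[0,0,0.5],"hand":1},{"delta_rot":[0,0,0],"xyz":[0,0,0.8],"hand":1},{"delta_rot":[0,0,0],"xyz":[0,0,0.8],"hand":1},{"delta_rot":[0,0,0],"xyz":[0,0,0.8],"hand":1},{"delta_rot":[0,0,0],"xyz":[0,0,0.8],"hand":1}]'
```

```text
time_s: 21.85
position: [0.4447, -0.3301, 0.0198]
tcp_rot: [[-0.959, 0.284, -0.0], [0.284, 0.959, 0.0], [0.0, 0.0, -1.0]]
force: [-1.1, 1.6, -2.3]
opening: 0.273
grasp_force: 30.0
time_s: 22.48
position: [0.4449, -0.3303, 0.0195]
tcp_rot: [[-0.959, 0.284, 0.0], [0.284, 0.959, -0.0], [-0.0, -0.0, -1.0]]
force: [-3.0, 1.4, 5.8]
opening: 0.275
grasp_force: 30.0
```

On the mat. I'll ease the load, open, and rise.

```bash
python3 -m handwheel '[{"delta_rot":[0,0,0],"xyz":[0,0,-0.5],"hand":1},{"delta_rot":[0,0,0],"xyz":[0,0,-0.5],"hand":0.3},{"delta_rot":[0,0,0],"xyz":[0,0,-0.5],"hand":0.1},{"delta_rot":[0,0,0],"xyz":[0,0,-0.5],"hand":-0.2},{"delta_rot":[0,0,0],"xyz":[0,0,-0.5],"hand":-1}]'; python3 -m handwheel '[{"delta_rot":[0,0,0],"xyz":[0,0,0],"hand":-1},{"delta_rot":[0,0,0],"xyz":[0,0,0],"hand":-1},{"delta_rot":[0,0,0],"xyz":[0,0,0],"hand":-1},{"delta_rot":[0,0,0],"xyz":[0,0,0],"hand":-1},{"delta_rot":[0,0,0],"xyz":[0,0,0],"hand":-1}]'; python3 -m handwheel '[{"delta_rot":[0,0,0],"xyz":[0,0,-20],"hand":-1},{"delta_rot":[0,0,0],"xyz":[0,0,-70],"hand":-1},{"delta_rot":[0,0,0],"xyz":[0,0,-130],"hand":-1},{"delta_rot":[0,0,0],"xyz":[0,0,-190],"hand":-1},{"delta_rot":[0,0,0],"xyz":[0,0,-245],"hand":-1}]'; python3 -m handwheel '[{"delta_rot":[0,0,0],"xyz":[0,0,-30],"hand":-1},{"delta_rot":[0,0,0],"xyz":[0,0,-50],"hand":-1},{"delta_rot":[0,0,0],"xyz":[0,0,-50],"hand":-1},{"delta_rot":[0,0,0],"xyz":[0,0,-50],"hand":-1},{"delta_rot":[0,0,0],"xyz":[0,0,-50],"hand":-1}]' >/dev/null
python3 - <<'E'
from h import *
t=vision.capture("top");s=vision.capture("side")
f=lambda im:im[100:280,110:430] 
cv2.imwrite("pics/g.png",cv2.resize(np.vstack([f(t),f(s)]),(533,600),interpolation=cv2.INTER_CUBIC)[:,:,::-1])
E
```

```text
time_s: 23.1
position: [0.4451, -0.3305, 0.0194]
tcp_rot: [[-0.959, 0.284, 0.0], [0.284, 0.959, -0.0], [-0.0, -0.0, -1.0]]
force: [1.0, -0.0, 0.7]
opening: 0.592
grasp_force: 0.0
time_s: 23.72
position: [0.4449, -0.3304, 0.0195]
tcp_rot: [[-0.959, 0.284, 0.0], [0.284, 0.959, -0.0], [-0.0, -0.0, -1.0]]
force: [0.3, -0.2, 0.1]
opening: 0.995
grasp_force: 0.0
time_s: 24.35
position: [0.4448, -0.3302, 0.2667]
tcp_rot: [[-0.959, 0.284, 0.001], [0.284, 0.959, -0.001], [-0.001, -0.0, -1.0]]
force: [0.1, -0.5, -0.4]
opening: 1.001
grasp_force: 0.0
```

View pics/g.png

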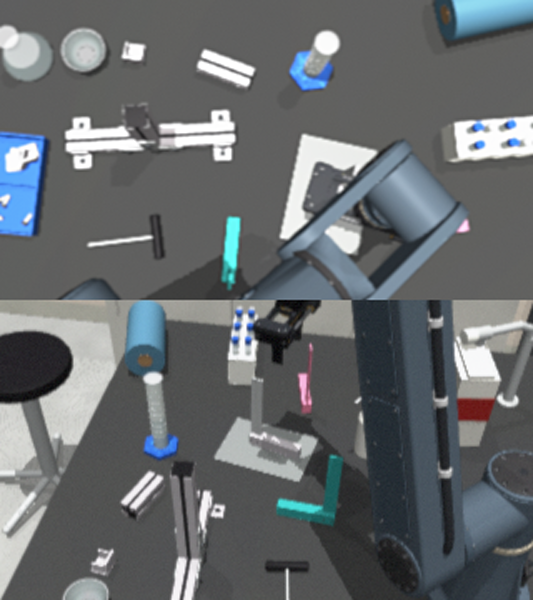

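The square stands upright on its mat at (270,440) in the side view. The upright at (183,510) is true, everything else is where it was, and the gripper is clear above.

```bash
python3 -c "
from rig import workorder
print(workorder.hand_in())"
```

```text
the job is handed in; nothing more can be done
None
```

The upright is true (lean measured at about 0 after backing the square off), the square is standing on its mat again, nothing else appears to have moved, and I handed the job in at about 25 s of the 72 s allowed.

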